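# Open the shaker's clamp

## Robot

A 6-joint arm with a two-finger parallel gripper is mounted at the origin on the work surface. World frame = base frame: x ahead of the robot, y to its left, z up, the work surface at z = 0. Lengths are in m, angles in rad, forces in N, time in s.
With the tool pointing down it reaches from about 0.35 to 0.775 m from the base axis. Payload 5.5 kg.
Tool frame: the origin (TCP) lies midway between the tips of the shut fingers; the grasp point (between the pads) lies 19 mm behind it (robot.grip_depth is the distance from the TCP to the grasp point, in m); z points along the fingers, y is the line along which they close (so a half turn about z gives the same grasp; the last joint's range is limited). The gripper opens to 85 mm and grips with 20 to 120 N. Pads are 22 mm wide; open, the fingers measure 114 mm over their backs; the gripper's body (76 mm by 85 mm) begins 54 mm behind the grasp point. The pads swing forward as they close: fully open they stand 13 mm farther back than shut.
Start: joints at [0.996, 0.313, 0.046, 1.304, 0, 1.431], TCP at [0.242, 0.522, 0.231] pointing down, gripper open.
Joint ranges: [-2.76, 2.76], [-0.86, 1.69], [-1.03, 1.26], [-2.2, 2.34], [-1.47, 1.5], [-3.14, 3.14]. Speed limits (rad/s): [2.57, 2.57, 3.14, 3.14, 3.14, 3.14].

## Interface

Orientations are given as a unit quaternion [x, y, z, w].
In Python, from plant import robot, eyes gives the robot as it stands. The module is installed in compiled form; this text tells all that it offers.
- The arm moves only by the tool arm_command, never from a script. Its argument "motion" is a list of rows, each a list of 2 entries, a list of its own where there are three numbers: the shift along the tool's x, y, z in cm, then the turn, a rotation vector about the tool's x, y, z in degrees. A call has 1 to 10 rows; each row is the pose to reach, as a shift and turn from the pose commanded when the call began, along the tool's axes at that moment; what a row does not reach only later rows make up. A row lasts 1/12 s, in which the tool goes at most 41.7 mm and 7.16 degrees, less where a joint would pass 70% of its speed; a pose out of reach is approached as far as the arm can. A call with a gripper value outside its range is refused whole. "fingers" is the closure, from 0 (fully open) to 1 (shut), set as the call begins (left out, the last holds). The fingers move at their own pace and stop on an object; the grip force is fixed at half the most. Time passes only in rows, so rows that repeat a pose let the fingers close. It gives the time, the measured TCP pose, the force, the opening and the grip force at its end, in the units of the state.
- robot.state(): the state, without advancing time (a new reading comes with each control period).
- eyes.get_image(name): name is "side" or "top"; returns a dict with "pixels" (420x560x3 uint8, red, green, blue), "fx", "fy", "cx", "cy" (pixels), "view" (4x4, takes a point from world to camera coordinates). Camera axes: x right, y up, looking along -z (the intrinsics and any distortion apply to the point x, -y, -z); pixel columns grow to the right and rows downward; lengths in m; the calibration is good to about 2 mm. A picture is of the moment at which its call begins. There is no depth.
- robot.sign_off(): hands the job in; it is judged then, once.
The state is a dict: "time_s": time; "qpos": joint angles; "dq": joint speeds; "joint_efforts": joint torques, N m; "position": TCP position; "tool_rot": TCP orientation; "ft_force": force on the tool from outside, world axes, zero at the start; "wrist_torque": the same for the moment, N m; "finger_gap": finger opening in m; "grip_force": force on a finger pad.
Only numpy, scipy, OpenCV 4.12 (cv2) and the standard library are available. Lean on these libraries where they do the work, as an engineer would, in place of code of your own. Each camera call takes 0.05 s, during which the arm holds its last target. There are 200 camera calls.

## Task

Free the tip box clamped on the shaker: with a fingertip on its knurled rim, turn the locking ring anticlockwise (seen from above) until it is two full turns from tight, with its pale bar pointing at the black pointer; only then push the clamp bar by its tab away from the tip box as far as it goes. Tight is with the pale bar at the pointer; someone may already have loosened the ring by up to a fifth of a turn, which counts. Pick nothing up, and leave the tip box, jar, bottle and tube rack where they stand.

Things in the scene. Friction and masses are not known exactly. Their poses are not given: they have to be found in the camera images.
- shaker: White laboratory shaker, fixed to the bench; its flat aluminium platform, 250 (x) x 270 (y) mm, has its upper face 100 mm above the bench. Origin: centre of the underside; x away from the robot at yaw 0, y left, z up. In this frame a fence 30 mm high and 160 mm long stands at y = 116 to 124 mm; the tip box is clamped between it and the clamp bar.
- ring_axis (a point): Fixed point on the locking ring's upright axis, level with the ring's flat top, 126 mm above the bench; (0, -78, 126) mm in the shaker's frame. The ring is a dark steel disc 76 mm in diameter, 20 mm thick, knurled on its side and the outer 14 mm of its top; it turns in place without rising. At its centre a stud of radius 6 mm stands 8 mm above its top.
- ring (a joint): Angle of the ring in rad: 0 = tight, growing anticlockwise from above (loosening), 2 pi per turn, stop at three turns; starts at 0 to 1.2. Dry friction 0.03 N m; it stays where it is left. A fingertip pressed on its top with 5 to 8 N, 26 mm from the axis, and carried round turns it; so does rubbing along its side.
- ring_mark (a point): Middle, on the ring's top face, of the pale bar (26 x 8 mm, radial) let into the ring; this point is 31 mm from the axis. At joint value 0 it lies on the shaker's -x side of the axis, pointing at the pointer.
- pointer (a point): Tip of the black triangle let into the platform beside the ring, on the shaker's -x side of it, 45 mm from the ring's axis, 100 mm above the bench.
- bar (a joint): Travel of the steel clamp bar (200 mm long, 14 mm thick, 23 mm high) in m: 0 = against the tip box, growing as it slides along the shaker's -y, away from the tip box towards the ring; end stop at 0.040 (fully open). Dry friction about 3 N; it stays where it is left.
- tab (a point): Centre of the top of the clamp bar's upright tab, at the bar's end nearest the robot; (-105, 21, 146) mm in the shaker's frame with the bar at 0. The tab is 26 mm (x) by 12 mm (y), its top 46 mm above the platform; push it towards -y from its +y side, where the platform is clear: the tip box begins about 45 mm farther along x.
- tipbox: Blue pipette-tip box with a clear lid, 118 x 78 x 50 mm, loose on the platform between bar and fence. Origin: centre of its underside. Bystander: leave it.
- jar: Small jar with a white cap, 38 mm in diameter, 55 mm tall, standing loose on the platform beyond the ring. Origin: centre of its underside. Bystander.
- bottle: Glass bottle with a blue cap, 80 mm in diameter, 150 mm tall, standing on the bench to one side of the shaker. Origin: centre of its underside. Bystander.
- rack: Green tube rack, 120 x 70 x 28 mm, lying on the bench on the other side of the shaker. Origin: centre of its underside. Bystander.

How it is judged:
On the way, in this order (a step that is already met when the one before it is completed fails the run):
1. the locking ring stands two full turns from tight (value of joint ring between 12.12 and 13.02 rad), for 0.2 s.
2. the clamp bar is pushed fully open (value of joint bar above 0.036 m), for 0.2 s.
At the end, for the whole second after the job is handed in: The ring stands still at two full turns from tight, its pale bar within 25 degrees of the pointer (joint 12.12 to 13.02 rad); the clamp bar is open to within 4 mm of its end stop; tip box and jar are within 15 mm, bottle and rack within 20 mm, of where they began, jar and bottle upright (all of step 1 and value of joint bar above 0.036 m and velocity of joint ring between -0.05 and 0.05 rad/s and distance of each of tipbox, jar from where it was at the start of the episode below 0.015 m and distance of each of bottle, rack from where it was at the start of the episode below 0.02 m and angle between each of jar, bottle's own z axis and vertical below 0.1 rad); the robot touches nothing.
It fails at once if the clamp bar is pushed (over 6 mm) while the ring is still short of two turns (value of joint bar above 0.006 m and value of joint ring below 12 rad).
It fails at once if the tip box is lifted or shoved away (distance of tipbox from where it was at the start of the episode above 0.025 m or height (world z) of tipbox above 0.112 m).
It fails at once if the jar is lifted, tipped or shoved away (distance of jar from where it was at the start of the episode above 0.025 m or height (world z) of jar above 0.112 m or angle between jar's own z axis and vertical above 0.5 rad).
It fails at once if the bottle or the tube rack is lifted or shoved away (distance of any of bottle, rack from where it was at the start of the episode above 0.03 m).
It also fails if it takes over 72 s, if anything falls off the work surface, if the arm or the gripper's body presses on something with over 40 N, if the wrist force passes 120 N, or if a joint passes its speed limit or range.

## Working session

There is one attempt and no reset: what is moved stays moved. The work goes in short steps, Python scripts to look and compute and a tool call to move; the robot and the scene stay as the last step left them, time stands still between calls to the robot, and variables do not carry over. Pictures are saved under pics/ and viewed, at most 10 in all, crops included, and the job is handed in when it is done.

Besides the shell and the picture viewer there is one more tool, called after ">>>" by a JSON object that holds its "op" and its "data", one argument or row to a line. arm_command: Moves the arm, as the interface text tells. Its arguments: {"type":"object","properties":{"motion":{"type":"array","items":{"type":"array"}},"fingers":{"type":"number"}},"required":["motion"]}

```bash
mkdir -p pics
python3 - <<'E'
from plant import robot, eyes
import cv2,numpy as np
for n in("top","side"):
    d=eyes.get_image(n); cv2.imwrite(f"pics/{n}0.png",d["pixels"][:,:,::-1])
    np.savez(f"{n}.npz",**d)
    print(n,d["fx"],d["fy"],d["cx"],d["cy"],[k for k in d]); print(np.round(d["view"],4).tolist())
s=robot.state(); print({k:np.round(v,3).tolist() for k,v in s.items()})
E
```

```text
top 451.868901962382 451.868901962382 283.4568348409163 211.23675155726855 ['pixels', 'fx', 'fy', 'cx', 'cy', 'view']
[[-0.0144, -0.9995, 0.0277, -0.0085], [0.9955, -0.0117, 0.0945, -0.595], [-0.0941, 0.0289, 0.9951, -1.1], [0.0, 0.0, 0.0, 1.0]]
side 415.7966434695264 415.7966434695264 275.0980973154802 215.27442213044208 ['pixels', 'fx', 'fy', 'cx', 'cy', 'view']
[[0.9671, -0.2542, -0.014, -0.579], [0.1968, 0.7116, 0.6745, -0.1915], [-0.1615, -0.655, 0.7382, -0.9333], [0.0, 0.0, 0.0, 1.0]]
{'time_s': 0.1, 'qpos': [0.996, 0.314, 0.045, 1.304, -0.0, 1.431], 'dq': [0.002, -0.003, 0.004, -0.001, 0.001, 0.0], 'joint_efforts': [0.004, -48.173, 29.924, 0.013, -0.0, -0.0], 'position': [0.242, 0.521, 0.23], 'tool_rot': [0.216, 0.976, -0.001, -0.0], 'ft_force': [-0.035, 0.134, -0.43], 'wrist_torque': [0.026, -0.038, 0.041], 'grip_force': 0.0, 'finger_gap': 0.085}
```

View pics/top0.png

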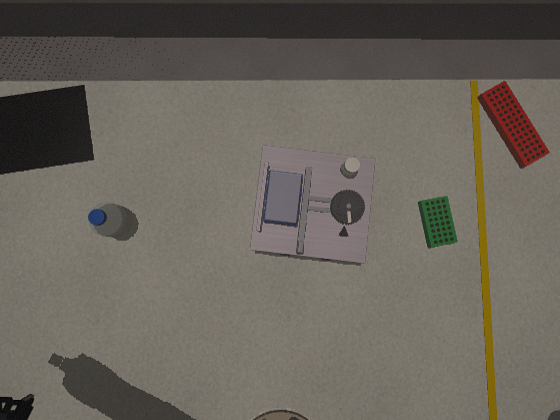

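View pics/side0.png

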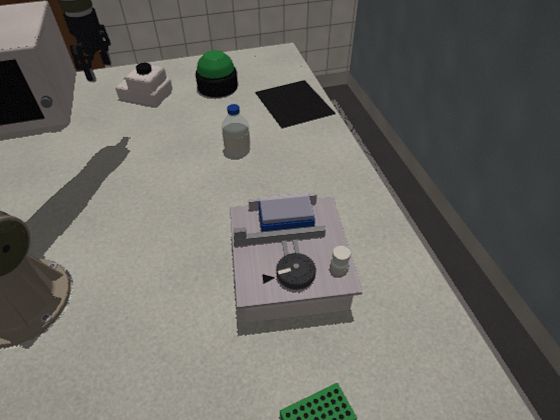

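The top view shows the shaker at about (315,205), the ring at (348,207) with its pale bar pointing near the pointer at (344,231), and the tab at about (300,250). The side view shows the same, with the jar at (341,257). I'll enlarge crops for a pose fit.

Run:
```python
import cv2,numpy as np
a=np.load("top.npz")["pixels"][140:270,245:385,::-1]; b=np.load("side.npz")["pixels"][190:325,225:365,::-1]
g=lambda i:cv2.convertScaleAbs(cv2.resize(i,None,fx=4,fy=4,interpolation=cv2.INTER_CUBIC),alpha=1.3)
im=np.zeros((540,560,3),np.uint8);t=g(a);im[:520]=t
cv2.imwrite("pics/topc.png",t);cv2.imwrite("pics/sidec.png",g(b))
```

```text
(no output)
```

View pics/topc.png

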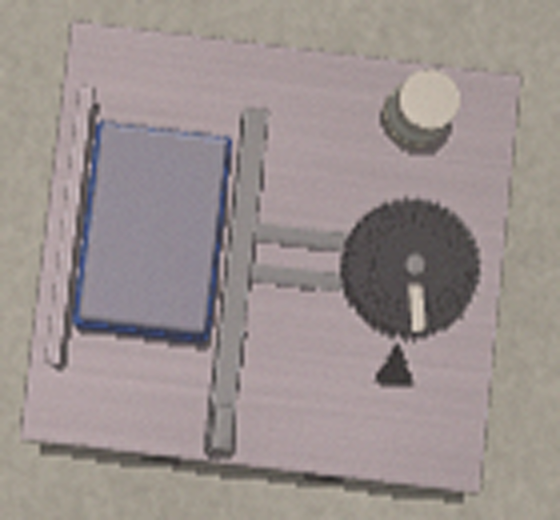

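View pics/sidec.png

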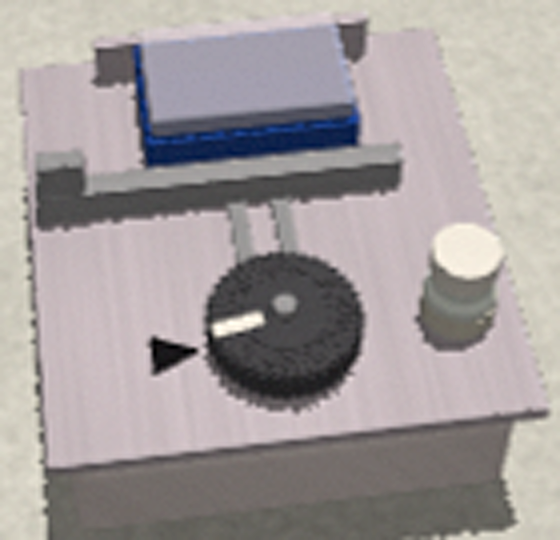

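The crops show clear platform corners, the pointer tip at top (398,344) / side (202,352), and the pale bar at top (417,308) / side (238,324). That is roughly 15° loosened. I'll fit the shaker pose from both views.

```bash
cat > h.py <<'E'
import numpy as np
from scipy.optimize import least_squares
C={n:dict(np.load(n+".npz")) for n in("top","side")}
off={"top":(245,140),"side":(225,190)}
def px(n,u): return (np.array(u)+.5)/4-.5+off[n]
def proj(n,P):
    c=C[n];p=(c["view"]@np.append(P,1))[:3]
    return np.array([c["cx"]+c["fx"]*p[0]/-p[2],c["cy"]-c["fy"]*p[1]/-p[2]])
def ray(n,u,z):
    c=C[n];d=np.array([(u[0]-c["cx"])/c["fx"],-(u[1]-c["cy"])/c["fy"],-1]);R=c["view"][:3,:3];o=-R.T@c["view"][:3,3];d=R.T@d
    return o+d*(z-o[2])/d[2]
def W(s,p):
    c,q=np.cos(s[2]),np.sin(s[2]);return np.array([s[0]+c*p[0]-q*p[1],s[1]+q*p[0]+c*p[1],p[2]])
E
python3 - <<'E'
from h import *
k=[(.125,.135,.1),(.125,-.135,.1),(-.125,.135,.1),(-.125,-.135,.1),(-.045,-.078,.1),(-.105,.021,.146),(0,-.078,.134)]
ob={"top":[(72,22),(521,74),(22,440),(480,492),(398,344),(221,430),(415,264)],"side":[(437,30),(548,411),(20,70),(50,468),(202,352),(60,160),(285,303)]}
for ns in(["top"],["side"],["top","side"]):
    f=lambda s:np.concatenate([proj(n,W(s,p))-px(n,u) for n in ns for p,u in zip(k,ob[n])])
    r=least_squares(f,[.6,-.06,0],loss="soft_l1");print(ns,r.x.round(4));print(f(r.x).reshape(-1,2).round(1).tolist())
s=r.x;np.save("s.npy",s)
a=W(s,(0,-.078,.126));print("axis",a,"tab",W(s,(-.105,.021,.146)))
for n,u in(("top",(417,308)),("side",(238,324))):
    m=ray(n,px(n,u),.126)-a;print(n,"mark r",np.hypot(*m[:2]),"joint",(np.arctan2(m[1],m[0])-s[2]-np.pi+np.pi)%(2*np.pi)-np.pi)
for n,u in(("top",(430,99)),("side",(468,250))):print("jar",ray(n,px(n,u),.155))
print("bottle",ray("top",(97,217),.15),"rack",ray("top",(437,222),.028))
E
```

```text
['top'] [ 0.6059 -0.0838 -0.1276]
[[-0.5, -0.5], [0.1, -0.2], [-0.7, 0.3], [0.3, 0.5], [-0.0, 0.5], [0.7, -0.6], [0.1, -0.0]]
['side'] [ 0.6116 -0.0871 -0.1354]
[[-0.3, -0.7], [1.5, 0.0], [0.1, -0.6], [-0.7, 0.3], [-1.0, 0.2], [0.1, -0.2], [0.5, 0.3]]
['top', 'side'] [ 0.6087 -0.0854 -0.1324]
[[0.4, -1.9], [0.9, -1.1], [-0.3, -1.3], [0.7, -0.5], [0.5, -0.5], [1.1, -1.9], [0.7, -1.1], [-1.8, -1.1], [-0.0, -0.5], [-1.4, -0.8], [-2.1, 0.1], [-2.5, -0.1], [-1.4, -0.4], [-1.0, -0.1]]
axis [ 0.59843245 -0.16269911  0.126     ] tab [ 0.50742123 -0.05070377  0.146     ]
top mark r 0.02699718690230458 joint 0.13670956510088317
side mark r 0.02247285252229882 joint 0.1947660539124687
jar [ 0.68675883 -0.16839056  0.155     ]
jar [ 0.69150037 -0.17098661  0.155     ]
bottle [0.5753877  0.39751831 0.15      ] rack [ 0.56309934 -0.40222466  0.028     ]
```

```bash
cat >> h.py <<'E'
from scipy.spatial.transform import Rotation as Ro
def tgt(st,s,p):
    "shift (cm, tool axes) and turn (deg, tool) to shaker-frame TCP p, tool x=-shaker x"
    R=Ro.from_quat(st["tool_rot"]);T=Ro.from_euler("z",s[2])*Ro.from_quat([0,1,0,0])
    return (R.inv().apply(W(s,p)-st["position"])*100).round(2),np.rad2deg((R.inv()*T).as_rotvec()).round(2)
E
python3 - <<'E'
from h import *
from plant import robot
s=np.load("s.npy");print(tgt(robot.state(),s,(-.026,-.078,.225)))
E
```

```text
(array([-58.65, -47.78,   0.61]), array([ -0.09,  -0.03, -17.33]))
```

>>> {"op": "arm_command", "data": {
  "motion": [
    [[-5.9,-4.8,0],[0,0,-2]],
    [[-11.7,-9.6,0],[0,0,-4]],
    [[-17.6,-14.4,0],[0,0,-6]],
    [[-23.5,-19.1,0],[0,0,-8]],
    [[-29.3,-23.9,0],[0,0,-10]],
    [[-35,-28.7,0],[0,0,-12]],
    [[-41,-33.5,0],[0,0,-14]],
    [[-47,-38.2,0],[0,0,-16]],
    [[-53,-43,0],[0,0,-17.3]],
    [[-58.6,-47.8,0],[0,0,-17.3]]
  ],
  "fingers": 1
}}

```text
time_s: 0.93
position: [0.4244, 0.1448, 0.2312]
tool_rot: [0.066, 0.998, 0.0, -0.0]
ft_force: [1.6, -0.1, -0.4]
finger_gap: 0.0002
grip_force: 0.0
```

Run:
```python
from h import *
from plant import robot
s=np.load("s.npy");print(tgt(robot.state(),s,(-.026,-.078,.160)))
```

```text
(array([-18.69, -28.19,   7.11]), array([ 0.01, -0.  ,  0.04]))
```

>>> {"op": "arm_command", "data": {
  "motion": [
    [[-2.3,-3.5,0],[0,0,0]],
    [[-4.6,-7,0],[0,0,0]],
    [[-7,-10.5,0],[0,0,0]],
    [[-9.3,-14,0],[0,0,0]],
    [[-11.6,-17.5,0],[0,0,0]],
    [[-14,-21,0],[0,0,0]],
    [[-16.3,-24.6,0],[0,0,0]],
    [[-18.7,-28.2,0],[0,0,0]],
    [[-18.7,-28.2,2],[0,0,0]],
    [[-18.7,-28.2,4],[0,0,0]]
  ]
}}

```text
time_s: 1.77
position: [0.5741, -0.1613, 0.1908]
tool_rot: [0.068, 0.998, -0.001, 0.001]
ft_force: [-0.1, 0.9, -0.7]
finger_gap: 0.0002
grip_force: 0.0
```

>>> {"op": "arm_command", "data": {
  "motion": [
    [[0,0,1],[0,0,0]],
    [[0,0,1],[0,0,0]]
  ]
}}

```text
time_s: 1.93
position: [0.5702, -0.1569, 0.1779]
tool_rot: [0.067, 0.998, 0.001, -0.003]
ft_force: [0.1, 1.2, -0.2]
finger_gap: 0.0002
grip_force: 0.0
```

Run:
```python
from h import *
from plant import robot,eyes
import cv2
s=np.load("s.npy");st=robot.state();print(st["position"],st["tool_rot"],st["ft_force"],tgt(st,s,(-.026,-.078,.126)))
o=[]
for n in("top","side"):
    d=eyes.get_image(n);p=proj(n,st["position"]);print(n,p)
    x,y=proj(n,W(s,(0,-.078,.126))).astype(int)
    o.append(cv2.resize(d["pixels"][y-65:y+65,x-48:x+48,::-1],None,fx=4,fy=4,interpolation=2)); print(x-48,y-65)
cv2.imwrite("pics/c1.png",np.hstack(o))
```

```text
[ 0.57017238 -0.15685833  0.17792292] [ 0.06658454  0.99777558  0.00115793 -0.00300919] [ 0.1259518   1.23268677 -0.24379028] (array([-0.31, -0.22,  5.19]), array([ 0.11, -0.35, -0.05]))
top [350.26807356 215.26218538]
300 139
side [280.20731783 252.53274622]
246 202
```

View pics/c1.png

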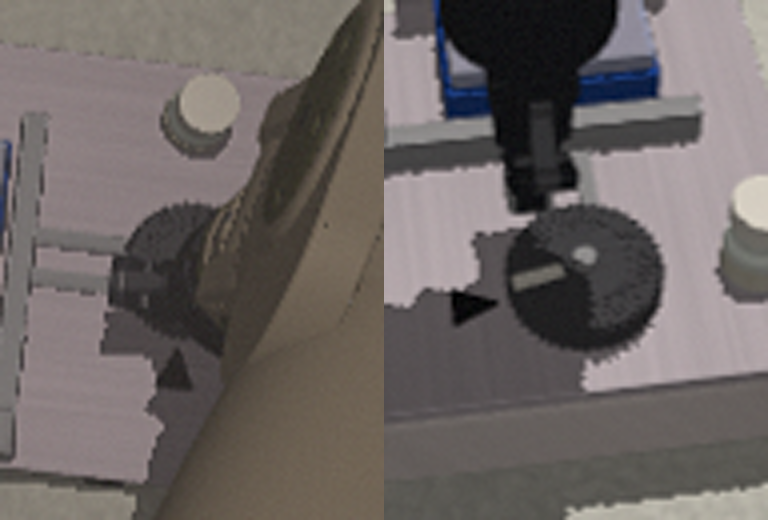

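Picture: the side view shows the shut fingertips at (530,205) in the crop, just up-left of the ring, with the pale bar visible at (540,275). The tip agrees with the projected TCP. Descending.

>>> {"op": "arm_command", "data": {
  "motion": [
    [[-0.1,-0.1,1.2],[0,0,0]],
    [[-0.3,-0.2,2.4],[0,0,0]],
    [[-0.3,-0.2,3.6],[0,0,0]],
    [[-0.3,-0.2,4.5],[0,0,0]],
    [[-0.3,-0.2,4.5],[0,0,0]],
    [[-0.3,-0.2,4.5],[0,0,0]]
  ]
}}

```text
time_s: 2.53
position: [0.575, -0.1595, 0.137]
tool_rot: [0.066, 0.998, -0.0, 0.0]
ft_force: [-0.1, 0.2, 1.1]
finger_gap: 0.0001
grip_force: 0.0
```

Run:
```python
from h import *
from plant import robot
s=np.load("s.npy");st=robot.state();print(st["position"],st["ft_force"],tgt(st,s,(-.026,-.078,.126)))
```

```text
[ 0.57504531 -0.15948324  0.13695528] [-0.05431518  0.19766996  1.1252177 ] (array([ 0.24, -0.01,  1.1 ]), array([-0.  ,  0.02,  0.02]))
```

>>> {"op": "arm_command", "data": {
  "motion": [
    [[0.2,0,0.5],[0,0,0]],
    [[0.2,0,0.9],[0,0,0]],
    [[0.2,0,1.1],[0,0,0]],
    [[0.2,0,1.1],[0,0,0]],
    [[0.2,0,1.1],[0,0,0]]
  ]
}}

```text
time_s: 2.95
position: [0.5731, -0.1597, 0.126]
tool_rot: [0.066, 0.998, -0.0, 0.0]
ft_force: [-1.1, 0.7, 5.5]
finger_gap: -0.0002
grip_force: 2.5
```

>>> {"op": "arm_command", "data": {
  "motion": [
    [[0,0,0.1],[0,0,0]],
    [[0,0,0.1],[0,0,0]],
    [[0,0,0.1],[0,0,0]]
  ]
}}

```text
time_s: 3.2
position: [0.5731, -0.1598, 0.126]
tool_rot: [0.066, 0.998, -0.0, 0.001]
ft_force: [-2.5, 0.4, 10.6]
finger_gap: 0.0002
grip_force: 5.4
```

>>> {"op": "arm_command", "data": {
  "motion": [
    [[-0.06,-0.54,-0.04],[0,0,0]],
    [[-0.23,-1.06,-0.04],[0,0,0]],
    [[-0.5,-1.53,-0.04],[0,0,0]],
    [[-0.86,-1.93,-0.04],[0,0,0]],
    [[-1.3,-2.25,-0.04],[0,0,0]],
    [[-1.8,-2.47,-0.04],[0,0,0]],
    [[-2.33,-2.59,-0.04],[0,0,0]],
    [[-2.87,-2.59,-0.04],[0,0,0]],
    [[-3.4,-2.47,-0.04],[0,0,0]],
    [[-3.9,-2.25,-0.04],[0,0,0]]
  ]
}}

```text
time_s: 4.03
position: [0.6092, -0.1879, 0.126]
tool_rot: [0.067, 0.998, -0.001, 0.001]
ft_force: [-2.0, -0.2, 6.9]
finger_gap: -0.0001
grip_force: 3.8
```

```bash
cat >> h.py <<'E'
def mark(st,s,crop=None):
    "ring joint (mod 2pi) from the side view: bright blob on the ring top, warped to a plan view 0.25 mm/px"
    import cv2
    from plant import eyes
    d=eyes.get_image("side");a=W(s,(0,-.078,.126))
    c=np.array([(-.05,-.05),(.05,-.05),(.05,.05),(-.05,.05)])
    H=cv2.getPerspectiveTransform(np.float32([proj("side",a+[*q,0]) for q in c]),np.float32((c+.05)*4000))
    w=cv2.warpPerspective(d["pixels"],H,(400,400));v=w.min(2).astype(int)
    yy,xx=np.mgrid[:400,:400];r=np.hypot(xx-200,yy-200)/4;m=((v>95)&(r>16)&(r<35)).astype(np.uint8)
    n,l,t,ce=cv2.connectedComponentsWithStats(m)
    for i in range(1,n):
        if t[i,4]>300:
            x,y=(ce[i]-200)/4;print("blob area",t[i,4]/16,"r",np.hypot(x,y).round(1),"joint",np.round((np.arctan2(y,x)-s[2]-np.pi)%(2*np.pi),2))
    if crop: cv2.imwrite(crop,w[::-1,:,::-1])
    rel=Ro.from_euler("z",-s[2]).apply(st["position"]-a);print("tip rel axis mm",(rel*1000).round(1),"phi",np.rad2deg(np.arctan2(rel[1],rel[0])).round(1),"F",st["ft_force"].round(1),"t",st["time_s"])
E
python3 - <<'E'
from h import *
from plant import robot
mark(robot.state(),np.load("s.npy"),"pics/w1.png")
E
```

```text
tip rel axis mm [ 14.  -23.6   0. ] phi -59.3 F [-2.  -0.2  6.9] t 4.0333
```

View pics/w1.png

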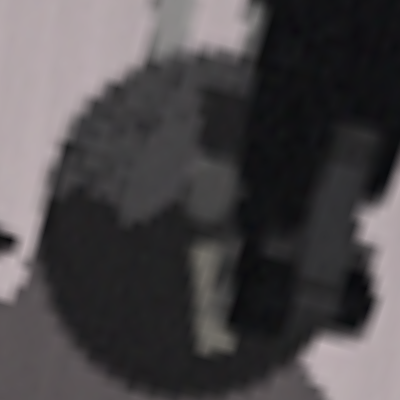

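The plan view shows the pale bar at (213,295), partly hidden by the finger. The ring turned about 90–95° for 120° of tip travel, so there is some slip but it drives well. Continuing.

>>> {"op": "arm_command", "data": {
  "motion": [
    [[-0.44,0.32,0],[0,0,0]],
    [[-0.8,0.72,0],[0,0,0]],
    [[-1.08,1.19,0],[0,0,0]],
    [[-1.24,1.71,0],[0,0,0]],
    [[-1.3,2.25,0],[0,0,0]],
    [[-1.24,2.79,0],[0,0,0]],
    [[-1.08,3.31,0],[0,0,0]],
    [[-0.8,3.78,0],[0,0,0]],
    [[-0.44,4.18,0],[0,0,0]],
    [[0,4.5,0],[0,0,0]]
  ]
}}

```text
time_s: 4.92
position: [0.6163, -0.1432, 0.1261]
tool_rot: [0.066, 0.998, -0.001, 0.002]
ft_force: [0.9, -1.6, 5.5]
finger_gap: -0.0002
grip_force: 2.7
```

Run:
```python
from h import *
from plant import robot
mark(robot.state(),np.load("s.npy"),"pics/w2.png")
```

```text
blob area 76.5 r 25.2 joint 3.38
tip rel axis mm [15.2 21.7  0.1] phi 55.0 F [ 0.9 -1.6  5.5] t 4.9167
```

>>> {"op": "arm_command", "data": {
  "motion": [
    [[0.5,0.22,0],[0,0,0]],
    [[1.03,0.33,0],[0,0,0]],
    [[1.57,0.33,0],[0,0,0]],
    [[2.1,0.22,0],[0,0,0]],
    [[2.6,0,0],[0,0,0]],
    [[3.04,-0.32,0],[0,0,0]],
    [[3.4,-0.72,0],[0,0,0]],
    [[3.68,-1.19,0],[0,0,0]],
    [[3.84,-1.71,0],[0,0,0]],
    [[3.9,-2.25,0],[0,0,0]]
  ]
}}

```text
time_s: 5.8
position: [0.5738, -0.1594, 0.126]
tool_rot: [0.066, 0.998, 0.0, 0.001]
ft_force: [0.7, 2.2, 7.3]
finger_gap: -0.0002
grip_force: 3.5
```

Run:
```python
from h import *
from plant import robot
mark(robot.state(),np.load("s.npy"),"pics/w3.png")
import cv2
cv2.imwrite("pics/w23.png",np.hstack([cv2.imread("pics/w2.png"),cv2.imread("pics/w3.png")]))
```

```text
blob area 43.5625 r 24.2 joint 4.79
tip rel axis mm [-24.8  -0.    0. ] phi -180.0 F [0.7 2.2 7.3] t 5.8
```

View pics/w23.png

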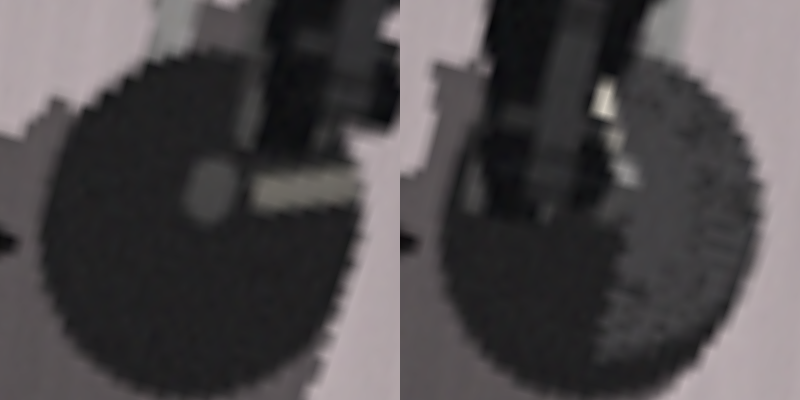

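The bar stood at about 197° after the second segment and about 280° after the third, roughly 90° per 120° of tip travel. About 437° remains, so I'll run four more segments and then measure.

>>> {"op": "arm_command", "data": {
  "motion": [
    [[-0.06,-0.54,0],[0,0,0]],
    [[-0.23,-1.06,0],[0,0,0]],
    [[-0.5,-1.53,0],[0,0,0]],
    [[-0.86,-1.93,0],[0,0,0]],
    [[-1.3,-2.25,0],[0,0,0]],
    [[-1.8,-2.47,0],[0,0,0]],
    [[-2.33,-2.59,0],[0,0,0]],
    [[-2.87,-2.59,0],[0,0,0]],
    [[-3.4,-2.47,0],[0,0,0]],
    [[-3.9,-2.25,0],[0,0,0]]
  ]
}}

```text
time_s: 6.68
position: [0.609, -0.1878, 0.126]
tool_rot: [0.067, 0.998, -0.001, 0.001]
ft_force: [-3.0, -1.0, 8.8]
finger_gap: 0.0
grip_force: 4.2
```

>>> {"op": "arm_command", "data": {
  "motion": [
    [[-0.44,0.32,0],[0,0,0]],
    [[-0.8,0.72,0],[0,0,0]],
    [[-1.08,1.19,0],[0,0,0]],
    [[-1.24,1.71,0],[0,0,0]],
    [[-1.3,2.25,0],[0,0,0]],
    [[-1.24,2.79,0],[0,0,0]],
    [[-1.08,3.31,0],[0,0,0]],
    [[-0.8,3.78,0],[0,0,0]],
    [[-0.44,4.18,0],[0,0,0]],
    [[0,4.5,0],[0,0,0]]
  ]
}}

```text
time_s: 7.52
position: [0.6162, -0.1431, 0.126]
tool_rot: [0.066, 0.998, -0.001, 0.002]
ft_force: [1.7, -0.8, 6.2]
finger_gap: -0.0003
grip_force: 2.9
```

Run:
```python
from h import *
from plant import robot
mark(robot.state(),np.load("s.npy"),"pics/w5.png")
```

```text
blob area 78.5 r 25.3 joint 1.96
tip rel axis mm [15.1 21.8  0. ] phi 55.3 F [ 1.7 -0.8  6.2] t 7.5167
```

>>> {"op": "arm_command", "data": {
  "motion": [
    [[0.5,0.22,0],[0,0,0]],
    [[1.03,0.33,0],[0,0,0]],
    [[1.57,0.33,0],[0,0,0]],
    [[2.1,0.22,0],[0,0,0]],
    [[2.6,0,0],[0,0,0]],
    [[3.04,-0.32,0],[0,0,0]],
    [[3.4,-0.72,0],[0,0,0]],
    [[3.68,-1.19,0],[0,0,0]],
    [[3.84,-1.71,0],[0,0,0]],
    [[3.9,-2.25,0],[0,0,0]]
  ]
}}

```text
time_s: 8.4
position: [0.5738, -0.1594, 0.126]
tool_rot: [0.066, 0.998, 0.0, 0.001]
ft_force: [1.2, 2.0, 7.6]
finger_gap: 0.0
grip_force: 3.5
```

Run:
```python
from h import *
from plant import robot
mark(robot.state(),np.load("s.npy"),"pics/w6.png")
```

```text
blob area 199.8125 r 25.3 joint 3.48
tip rel axis mm [-24.8  -0.    0. ] phi -180.0 F [1.2 2.  7.6] t 8.4
```

Joint is now about 9.76 rad (3.48 + 2π, full blob visible). 2.8 rad remains, about 209° of tip travel: one whole segment plus seven rows.

>>> {"op": "arm_command", "data": {
  "motion": [
    [[-0.06,-0.54,0],[0,0,0]],
    [[-0.23,-1.06,0],[0,0,0]],
    [[-0.5,-1.53,0],[0,0,0]],
    [[-0.86,-1.93,0],[0,0,0]],
    [[-1.3,-2.25,0],[0,0,0]],
    [[-1.8,-2.47,0],[0,0,0]],
    [[-2.33,-2.59,0],[0,0,0]],
    [[-2.87,-2.59,0],[0,0,0]],
    [[-3.4,-2.47,0],[0,0,0]],
    [[-3.9,-2.25,0],[0,0,0]]
  ]
}}

```text
time_s: 9.28
position: [0.609, -0.1878, 0.126]
tool_rot: [0.067, 0.998, -0.001, 0.001]
ft_force: [-1.9, -0.4, 8.4]
finger_gap: 0.0001
grip_force: 4.2
```

>>> {"op": "arm_command", "data": {
  "motion": [
    [[-0.44,0.32,0],[0,0,0]],
    [[-0.8,0.72,0],[0,0,0]],
    [[-1.08,1.19,0],[0,0,0]],
    [[-1.24,1.71,0],[0,0,0]],
    [[-1.3,2.25,0],[0,0,0]],
    [[-1.3,2.25,0],[0,0,0]]
  ]
}}

```text
time_s: 9.78
position: [0.6258, -0.1666, 0.126]
tool_rot: [0.066, 0.998, -0.001, 0.002]
ft_force: [1.1, 0.2, 7.8]
finger_gap: -0.0003
grip_force: 3.3
```

Run:
```python
from h import *
from plant import robot
mark(robot.state(),np.load("s.npy"),"pics/w7.png")
```

```text
blob area 107.0625 r 27.1 joint 5.82
tip rel axis mm [27.7 -0.2  0. ] phi -0.5 F [1.1 0.2 7.8] t 9.7833
```

>>> {"op": "arm_command", "data": {
  "motion": [
    [[0.06,0.54,0],[0,0,0]],
    [[0.23,1.06,0],[0,0,0]],
    [[0.42,1.42,0],[0,0,0]],
    [[0.42,1.42,0],[0,0,0]],
    [[0.42,1.42,0],[0,0,0]]
  ]
}}

```text
time_s: 10.25
position: [0.6233, -0.1519, 0.126]
tool_rot: [0.066, 0.998, -0.0, 0.001]
ft_force: [-0.8, 1.2, 6.6]
finger_gap: -0.0003
grip_force: 3.4
```

>>> {"op": "arm_command", "data": {
  "motion": [
    [[0,0,-1],[0,0,0]],
    [[0,0,-3.5],[0,0,0]],
    [[0,2,-6],[0,0,0]],
    [[0,5,-6],[0,0,0]],
    [[0,8,-6],[0,0,0]],
    [[0,10,-6],[0,0,0]],
    [[0,10,-6],[0,0,0]],
    [[0,10,-6],[0,0,0]]
  ]
}}

```text
time_s: 10.92
position: [0.6352, -0.0517, 0.1847]
tool_rot: [0.065, 0.998, -0.0, -0.0]
ft_force: [-0.3, 0.7, 0.1]
finger_gap: 0.0003
grip_force: 0.0
```

Run:
```python
from h import *
from plant import robot
import cv2
mark(robot.state(),np.load("s.npy"),"pics/w8.png")
cv2.imwrite("pics/w78.png",np.hstack([cv2.imread("pics/w7.png"),cv2.imread("pics/w8.png")]))
```

```text
blob area 194.375 r 25.3 joint 0.03
tip rel axis mm [ 21.8 114.9  58.7] phi 79.2 F [-0.3  0.7  0.1] t 10.9167
```

View pics/w78.png

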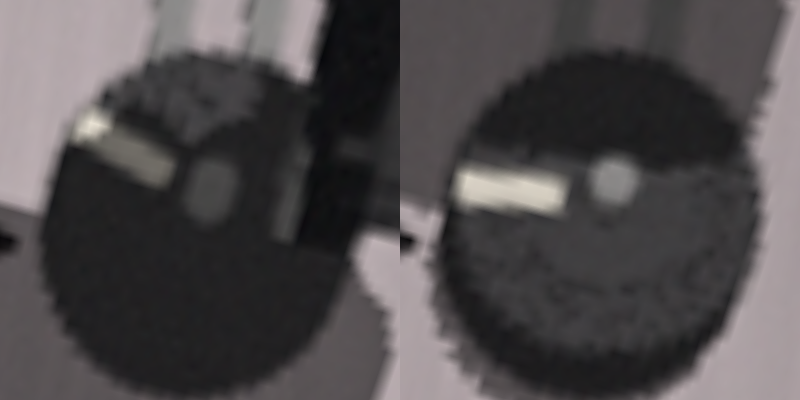

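The right half shows the pale bar pointing at the pointer. Bar direction and centroid both put the joint near 12.56, within 0.05 rad. Next is the tab.

Run:
```python
from h import *
from plant import robot
print(tgt(robot.state(),np.load("s.npy"),(-.107,.062,.185)))
```

```text
(array([12.9 ,  2.62, -0.03]), array([-0.02, -0.04,  0.02]))
```

>>> {"op": "arm_command", "data": {
  "motion": [
    [[3,1,0],[0,0,0]],
    [[6,2,0],[0,0,0]],
    [[9,2.6,0],[0,0,0]],
    [[12,2.6,0],[0,0,0]],
    [[12.9,2.6,0],[0,0,0]],
    [[12.9,2.6,0],[0,0,0]],
    [[12.9,2.6,2],[0,0,0]],
    [[12.9,2.6,4],[0,0,0]],
    [[12.9,2.6,6.2],[0,0,0]],
    [[12.9,2.6,6.2],[0,0,0]]
  ]
}}

```text
time_s: 11.8
position: [0.5098, -0.0107, 0.1191]
tool_rot: [0.067, 0.998, 0.0, -0.003]
ft_force: [-1.4, 0.4, -0.5]
finger_gap: 0.0
grip_force: 0.0
```

Run:
```python
from h import *
from plant import robot,eyes
import cv2
s=np.load("s.npy");st=robot.state();print(st["position"],st["ft_force"],tgt(st,s,(-.107,.062,.122)))
d=eyes.get_image("side");cv2.imwrite("pics/t1.png",cv2.resize(d["pixels"][180:300,215:365,::-1],None,fx=4,fy=4,interpolation=2))
```

```text
[ 0.50978055 -0.01074038  0.1190627 ] [-1.4059374   0.43950156 -0.45095486] (array([-0.09,  0.11, -0.29]), array([ 0.01, -0.3 , -0.12]))
```

View pics/t1.png

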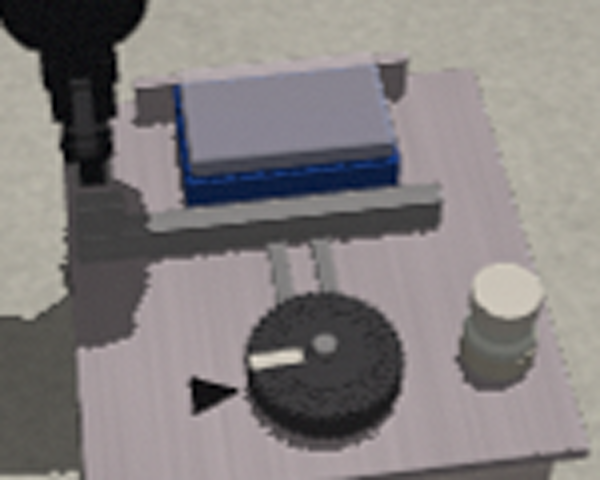

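The fingertip at (90,170) sits clear behind the tab at (105,195), the box is untouched, and the bar still points at the pointer. Pushing.

>>> {"op": "arm_command", "data": {
  "motion": [
    [[0,-0.6,0],[0,0,0]],
    [[0,-1.2,0],[0,0,0]],
    [[0,-1.8,0],[0,0,0]],
    [[0,-2.3,0],[0,0,0]],
    [[0,-2.8,0],[0,0,0]],
    [[0,-3.3,0],[0,0,0]],
    [[0,-3.8,0],[0,0,0]],
    [[0,-4.3,0],[0,0,0]],
    [[0,-4.8,0],[0,0,0]],
    [[0,-5.2,0],[0,0,0]]
  ]
}}

```text
time_s: 12.68
position: [0.5042, -0.062, 0.1228]
tool_rot: [0.066, 0.998, 0.0, 0.0]
ft_force: [1.5, 3.5, 2.0]
finger_gap: 0.0002
grip_force: 1.7
```

>>> {"op": "arm_command", "data": {
  "motion": [
    [[0,-0.4,0],[0,0,0]],
    [[0,-0.8,0],[0,0,0]],
    [[0,-0.8,0],[0,0,0]]
  ]
}}

```text
time_s: 12.93
position: [0.5029, -0.0698, 0.1226]
tool_rot: [0.067, 0.998, 0.0, -0.0]
ft_force: [2.2, 2.2, 1.7]
finger_gap: 0.0002
grip_force: 1.6
```

>>> {"op": "arm_command", "data": {
  "motion": [
    [[0,-0.2,0],[0,0,0]],
    [[0,-0.4,0],[0,0,0]],
    [[0,-0.4,0],[0,0,0]],
    [[0,-0.4,0],[0,0,0]]
  ]
}}

```text
time_s: 13.27
position: [0.5029, -0.07, 0.1227]
tool_rot: [0.065, 0.998, 0.004, 0.0]
ft_force: [4.4, 14.5, 3.4]
finger_gap: 0.0
grip_force: 7.9
```

>>> {"op": "arm_command", "data": {
  "motion": [
    [[0,-0.2,0],[0,0,0]],
    [[0,-0.3,0],[0,0,0]],
    [[0,-0.3,0],[0,0,0]]
  ]
}}

```text
time_s: 13.52
position: [0.5028, -0.0701, 0.1227]
tool_rot: [0.064, 0.998, 0.007, 0.001]
ft_force: [6.3, 26.7, 4.9]
finger_gap: 0.0
grip_force: 13.1
```

The bar is on its end stop: force rises and the position no longer changes. Backing off along +y, then up.

>>> {"op": "arm_command", "data": {
  "motion": [
    [[0,0.8,0],[0,0,0]],
    [[0,1.6,0],[0,0,0]],
    [[0,2.4,0],[0,0,0]],
    [[0,2.4,-2],[0,0,0]],
    [[0,2.4,-5],[0,0,0]],
    [[0,2.4,-8],[0,0,0]],
    [[3,2.4,-9],[0,0,0]],
    [[6,2.4,-9],[0,0,0]],
    [[6,2.4,-9],[0,0,0]],
    [[6,2.4,-9],[0,0,0]]
  ]
}}

```text
time_s: 14.35
position: [0.4445, -0.0446, 0.2128]
tool_rot: [0.067, 0.998, -0.0, -0.0]
ft_force: [1.3, -0.3, -0.1]
finger_gap: -0.0001
grip_force: 0.0
```

Run:
```python
from h import *
from plant import robot,eyes
import cv2
s=np.load("s.npy");st=robot.state();mark(st,s)
d=eyes.get_image("side");cv2.imwrite("pics/e1.png",cv2.resize(d["pixels"][180:330,215:365,::-1],None,fx=4,fy=4,interpolation=2))
print(proj("side",W(s,(-.105,-.019,.146))),proj("side",W(s,(-.105,.021,.146))))
```

```text
blob area 194.3125 r 25.3 joint 0.03
tip rel axis mm [-168.2   96.7   86.8] phi 150.1 F [ 1.3 -0.3 -0.1] t 14.35
[239.51275594 243.97780303] [238.24021537 229.18402889]
```

View pics/e1.png

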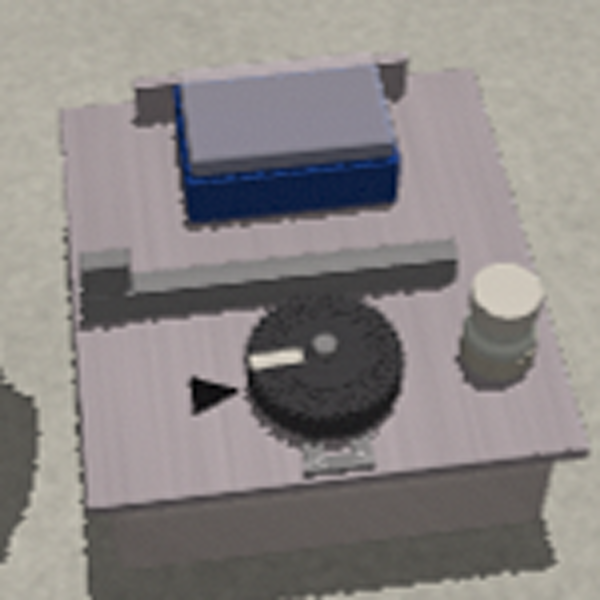

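The tab top is at pixel (241.5,244), matching the 40 mm prediction. The ring bar points at the pointer, and the box and jar haven't moved.

```bash
python3 -c "
from plant import robot
print(robot.sign_off())"
```

```text
the job is handed in; nothing more can be done
None
```

The job is handed in: the ring measured about 12.6 rad (two turns from tight, pale bar at the pointer), the clamp bar is against its end stop, the tip box and jar look unmoved, and the arm is clear; the bottle and rack weren't re-checked, but the arm never went near them, and no verdict came back.

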